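# Feel for the sound bearing and case it

## Robot

A 7-joint arm with a two-finger parallel gripper is mounted at the origin on the work surface. World frame = base frame: x ahead of the robot, y to its left, z up, the work surface at z = 0. Lengths are in m, angles in degrees, forces in N, time in s.
With the tool pointing down it reaches from about 0.425 to 0.875 m from the base axis. Payload 4.7 kg.
Tool frame: the origin (TCP) lies on the mounting face of the last link; the fingertips stand 182 mm ahead of it and the grasp point (between the pads) lies 164 mm ahead of it; z points along the fingers, x is the direction in which the jaws open and shut, and the axes are right-handed (so a half turn about z gives the same grasp; the last joint's range is limited). The gripper opens to 87 mm and grips with 3 to 60 N. Pads are 19 mm wide; open, the fingers measure 117 mm over their backs; the gripper's body (75 mm by 190 mm) begins 51 mm behind the grasp point.
Start: joints at [-68.52, 18.392, -4.016, 83.108, 1.295, 78.541, -3.26], TCP at [0.229, 0.608, 0.405] pointing down, gripper open.
Joint ranges: [-163.93, 163.93], [-17.29, 119.83], [-79.2, 71.16], [3.27, 140.29], [-89.18, 269.18], [5.43, 117.66], [-154.24, 154.24]. Speed limits (degrees/s): [147.25, 147.25, 180, 180, 180, 180, 180].

## Interface

Orientations are given as [roll, pitch, yaw] about the fixed x, y, z axes, in that order (R = Rz(yaw) Ry(pitch) Rx(roll)).
In Python, from cell import status, cams, env, outline_of, landmark_of gives the robot as it stands. The module is installed in compiled form; this text tells all that it offers.
- The arm moves only by the tool jog_arm, never from a script. Its argument "rows" is a list of rows, each a list of 7 numbers: the closure, from 0 (fully open) to 1 (shut), then the shift along the tool's x, y, z in m, then the turn, a rotation vector about the tool's x, y, z in degrees. A call has 1 to 12 rows; each row shifts and turns the commanded pose from where the row before left it, along the tool's axes as they then stand; what a row does not reach is not made up. A row lasts 1/12 s, in which the tool goes at most 41.7 mm and 7.16 degrees, less where a joint would pass 70% of its speed; a pose out of reach is approached as far as the arm can. A call with a gripper value outside its range is refused whole. The fingers move at their own pace and stop on an object; "grip_force" is the grip in N (left out, the last holds). Time passes only in rows, so rows that do not move let the fingers close. It gives the time, the measured TCP pose, the force and the opening at its end, in the units of the state.
- status.get_obs(): the state, without advancing time (a new reading comes with each control period).
- cams.read_camera(name): name is "scene" or "top"; returns (picture, depth): 400x640x3 uint8, red, green, blue; 400x640 float32, m along the optical axis (not along the pixel's ray), 0 where there is no reading.
- cams.camera_params(name): a dict with "vfov" (degrees; the focal length in pixels is half the picture's height over the tangent of half this angle, whatever the lens; pixels are square), "cx", "cy" (the principal point, pixels), "k1" (the pictures are not rectified: a ray, as slopes to the right and down, at radius r is drawn at 1 + k1 r^2 times it, then the intrinsics apply), "eye" and "attitude" of the camera in the world. Camera axes: x right, y up, looking along -z (the intrinsics and any distortion apply to the point x, -y, -z); pixel columns grow to the right and rows downward; lengths in m; the calibration is good to about 2 mm. A picture is of the moment at which its call begins. camera_params takes no time and is no camera call.
- env.sign_off(): hands the job in, once; it reports no verdict.
Trained networks look in the newest picture that a camera, given by its name, has taken for a name from the list of things; names that differ only in an ending like _2 or _b are one class to them, and where a whole thing is asked for, a point or a joint stands for the part that bears it (a point fixed in the world has none). Each returns a list of dicts, best first, with "conf" (0 to 1); they miss things now and then, are a little off and sometimes report something else, mostly with a low value. They report only what shows in the picture. A call takes as long as a camera call.
- outline_of(camera, name): "pixels" (400x640 bool, what is visible of it) and "box" ([left, top, right, bottom] in pixels, round what is visible of it).
- landmark_of(camera, name): "position" ([row, column] in pixels: a listed point, or the origin of a listed thing).
The state is a dict: "time_s": time; "qpos": joint angles; "joint_velocities": joint speeds; "effort": joint torques, N m; "tool_pos": TCP position; "tool_rot": TCP orientation; "force": force on the tool from outside, world axes, zero at the start; "wrist_torque": the same for the moment, N m; "grip_width": finger opening in m.
Only numpy, scipy, OpenCV 4.12 (cv2) and the standard library are available. Lean on these libraries where they do the work, as an engineer would, in place of code of your own. Each camera call takes 0.05 s, during which the arm holds its last target. There are 200 camera calls.

## Task

The three driver pulleys in the tray look alike, but only one still has a sound bearing: turn each pulley a good quarter turn one way where it stands, and feel which one runs free. Lift that one out, set it down gently on its foot near the middle of the wooden case, and then shut the lid fully to keep the dust out. Leave the two that drag in their pockets, and do not disturb the other things on the bench.

Things in the scene. Friction and masses are not known exactly. Their poses are not given: they have to be found in the camera images.
- tray: fixed beech tray, 106 x 350 mm (its x and y), 18 mm high, origin at the middle of its underside, z up. Three square pockets 79 x 79 mm, 10 mm deep, centres at its y = -108, 0 and +108 mm. In each stands one of three driver pulleys that look alike, 780 g each, foot loose in the pocket, which keeps the foot from turning; it lifts straight out, for instance by the rim of its pulley
- pocket_1 (a point): middle of the floor of the pocket at the tray's y = -108 mm, 8 mm above the bench, axes as the tray's; a driver pulley's axle stands within 2 mm of it. From its underside up, one is: dark steel foot 76 x 76 x 10 mm; steel boss 24 mm across, to 18 mm; brass pulley 60 mm across, from 18 to 32 mm, turning on a ball bearing about the upright axle; steel driving pin 8 mm across on the pulley's face, to 47 mm
- pocket_2 (a point): middle of the floor of the middle pocket, with the second driver pulley. The pin stands 24 mm from the axle and turns with the pulley; at the start it lies within 0.35 rad of the tray's +x direction from the axle. A sound bearing turns at about 0.001 N m and coasts when spun; a rough one resists with 0.08 N m or more all the way round (3 N or more at the pin) and stops dead
- pocket_3 (a point): middle of the floor of the pocket at the tray's y = +108 mm, with the third driver pulley. A pulley turns without stops, and stays or coasts to rest where it is left. A push on a rough one's pin of more than 6 N could tip it. Which one is sound cannot be seen and differs each time. Lifted by its rim, the sound one hangs upright, but its foot may swing about the axle
- case: fixed wooden case, 160 x 200 mm outside (its x and y), 70 mm high, walls and floor 7 mm thick, empty inside (146 x 186 mm), origin at the middle of its underside, z up. Its lid is hinged along the rim of its +x side and starts open, leaning back past upright; shut, it lies on the rim and clears a driver pulley standing inside
- case_lid (a joint): angle of the case's lid, rad: 0 shut flat on the rim, 1.57 upright, starts at 1.75 to 1.95 (leaning out over the case's +x), stop at 2.0. The hinge is stiff: the lid stays where it is left; its free edge must be pushed, with 1 to 2 N, all the way down until it lies on the rim
- lid_hinge (a point): middle of the lid's hinge line, on top of the case's rim: 80 mm along the case's x from its middle, 70 mm above its underside; the hinge line runs along the case's y
- lid_edge (a point): middle of the free edge of the lid, half-way through its thickness. The lid is a board 160 mm from hinge to free edge, 200 mm wide, 9 mm thick, 150 g; the face that is on top when shut looks to the case's +x when the lid stands open
- screwdriver_stand: bystander: round stand of small screwdrivers, 100 mm across, 115 mm high over the screwdrivers' heads, 900 g, origin under its middle
- tin: bystander: flat round aluminium tin, 62 mm across, 23 mm high, origin under its middle
- loupe: bystander: black eye loupe standing on its wide end, 35 mm across, 28 mm high, origin under its middle

How it is judged:
By the outcome, as a careful person would: the job done as asked, in the order asked, and still so for the second after the job is handed in, with the robot touching nothing.
It also fails if it takes over 72 s, if anything falls off the work surface, if the arm or the gripper's body presses on something with over 40 N, if the wrist force passes 120 N, or if a joint passes its speed limit or range.

## Working session

There is one attempt and no reset: what is moved stays moved. The work goes in short steps, Python scripts to look and compute and a tool call to move; the robot and the scene stay as the last step left them, time stands still between calls to the robot, and variables do not carry over. Pictures are saved under pics/ and viewed, about 8 in all and at most 12, crops included, and the job is handed in when it is done.

Besides the shell and the picture viewer there is one more tool, called after "Call:" by a JSON object that holds its "fn" and its "kwargs", one argument or row to a line. jog_arm: Moves the arm, as the interface text tells. Its arguments: {"type":"object","properties":{"rows":{"type":"array"},"grip_force":{"type":"number"}},"required":["rows"]}

```bash
mkdir -p pics
cat > h.py <<'E'
import numpy as np, cv2
from cell import status, cams, env, outline_of, landmark_of
from scipy.spatial.transform import Rotation as R
def K(n):
    p=cams.camera_params(n); f=200/np.tan(np.radians(p['vfov'])/2)
    a=p['attitude']; return p,f,a
def att(a):
    a=np.array(a,float)
    return a if a.shape==(3,3) else R.from_euler('xyz',a,degrees=True).as_matrix()
def rays(n,px):  # px Nx2 (row,col) -> eye, world dirs with unit depth
    p,f,a=K(n); px=np.atleast_2d(np.array(px,float))
    u=(px[:,1]-p['cx'])/f; v=(px[:,0]-p['cy'])/f
    M=np.array([[1,0,0],[0,1,0],[0,0,1.]])
    q=cv2.undistortPoints(np.stack([u,v],1)[:,None],M,np.array([p['k1'],0,0,0.]))[:,0]
    d=np.stack([q[:,0],-q[:,1],-np.ones(len(q))],1)@att(a).T
    return np.array(p['eye']),d
def atz(n,px,z):
    e,d=rays(n,px); return e+d*((z-e[2])/d[:,2])[:,None]
def cloud(n,dep):
    r,c=np.nonzero(dep>0); e,d=rays(n,np.stack([r,c],1)); P=np.full(dep.shape+(3,),np.nan)
    P[r,c]=e+d*dep[r,c][:,None]; return P
E
python3 - <<'E'
from h import *
o=status.get_obs(); print({k:np.round(v,3) for k,v in o.items()})
for n in ['scene','top']:
    print(cams.camera_params(n))
    im,d=cams.read_camera(n); cv2.imwrite(f'pics/{n}0.png',im[:,:,::-1]); np.savez(f'{n}0.npz',im=im,d=d)
    for k in ['pocket_1','lid_hinge','lid_edge','tray','case','screwdriver_stand','tin','loupe']:
        L=landmark_of(n,k)
        for l in L[:4]:
            rc=np.array(l['position']); 
            z={'pocket_1':.008,'lid_hinge':.07}.get(k,0)
            print(n,k,round(l['conf'],2),rc.round(1),atz(n,rc,z)[0].round(3))
E
```

```text
{'time_s': np.float64(0.0), 'qpos': array([-68.519,  18.438,  -4.015,  83.173,   1.295,  78.541,  -3.26 ]), 'joint_velocities': array([ 0.022,  0.059,  0.044,  0.044,  0.069, -0.031, -0.01 ]), 'effort': array([ 0.0000e+00, -4.9130e+01, -4.0400e-01, -3.1252e+01, -6.4000e-02,
        4.4000e-02,  0.0000e+00]), 'tool_pos': array([0.229, 0.608, 0.404]), 'tool_rot': array([1.79994e+02, 1.07000e-01, 6.93280e+01]), 'force': array([ 0.02 , -0.505,  0.801]), 'wrist_torque': array([ 0.01 , -0.053,  0.009]), 'grip_width': np.float64(0.087)}
{'vfov': 43.18161492435746, 'cx': 313.156273844077, 'cy': 202.15108629095297, 'k1': -0.08433849759936482, 'eye': array([ 1.20955364, -0.79411238,  0.72453695]), 'attitude': array([57.93538751, -0.74738844, 41.29484426])}
scene pocket_1 0.79 [193.1 344.2] [0.494 0.165 0.008]
scene pocket_1 0.77 [180.6 371.4] [0.508 0.273 0.008]
scene pocket_1 0.67 [214.5 313.2] [0.501 0.027 0.008]
scene lid_hinge 0.79 [242.8 280.7] [ 0.584 -0.175  0.07 ]
scene lid_hinge 0.58 [253.  393.7] [ 0.786 -0.04   0.07 ]
scene lid_edge 0.87 [194.3 299.5] [0.398 0.086 0.   ]
scene lid_e
[... 209 characters left out ...]
scene tin 0.69 [261.1 344.6] [ 0.674 -0.061  0.   ]
scene loupe 0.62 [201.6 274.6] [0.375 0.013 0.   ]
{'vfov': 47.000077657546846, 'cx': 324.3040453782682, 'cy': 203.0062423034589, 'k1': -0.06844764650965744, 'eye': array([ 0.45450027, -0.00775604,  0.97423586]), 'attitude': array([  6.97906177,   0.10395035, -89.46088594])}
top lid_hinge 0.59 [187.5 409.9] [ 0.598 -0.175  0.07 ]
top lid_edge 0.64 [144.7 432.6] [ 0.704 -0.239  0.   ]
top tray 0.45 [230.8 402.1] [ 0.516 -0.171  0.   ]
top case 0.56 [231.  404.1] [ 0.515 -0.175  0.   ]
top screwdriver_stand 0.58 [130.4 307.5] [0.733 0.033 0.   ]
top tin 0.92 [155.  357.5] [ 0.679 -0.076  0.   ]
top loupe 0.69 [297.1 312.1] [0.376 0.019 0.   ]
```

View pics/top0.png

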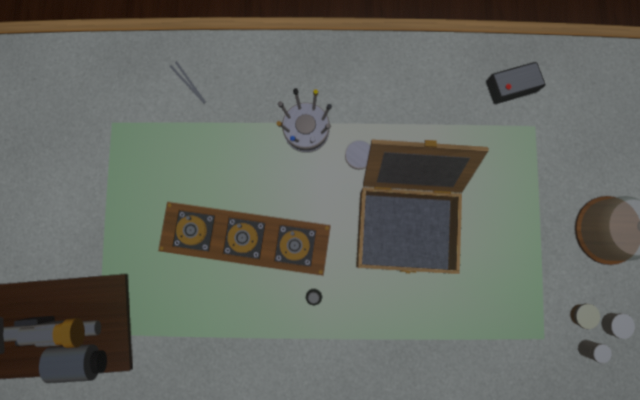

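View pics/scene0.png

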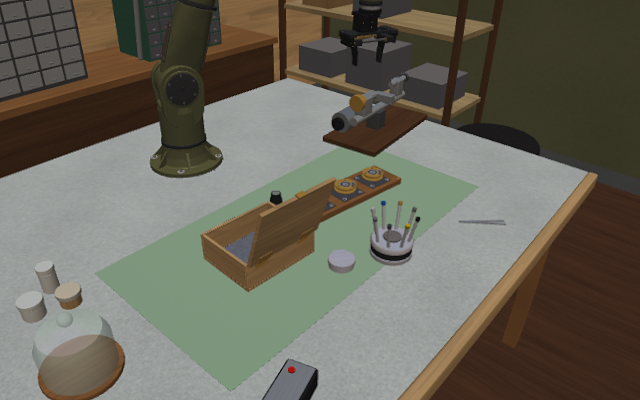

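Run:
```python
from h import *
D=np.load('top0.npz'); im,d=D['im'],D['d']; P=cloud('top',d)
print('bench z',np.nanmedian(P[300:330,350:500,2]))
# brass
hsv=cv2.cvtColor(im,cv2.COLOR_RGB2HSV)
for (r,c) in [(230,192),(239,243),(245,295)]:
    s=np.s_[r-22:r+23,c-24:c+25]; q=P[s].reshape(-1,3)
    m=(q[:,2]>.034)&(q[:,2]<.046); t=q[m]
    (cx,cy),rad=cv2.minEnclosingCircle(t[:,:2].astype(np.float32))
    pin=q[(q[:,2]>.050)]
    print('disc',t.mean(0).round(4),'enc',round(cx,4),round(cy,4),round(rad,4),len(t),'z',np.median(t[:,2]).round(4),'pin',pin.mean(0).round(4) if len(pin) else None,len(pin))
def rect(mask):
    q=P[mask][:,:2].astype(np.float32)*1000; return cv2.minAreaRect(q)
win=np.zeros(d.shape,bool); win[195:282,150:335]=1
print('tray',rect(win&(P[...,2]>.013)&(P[...,2]<.03)))
win[:]=0; win[185:280,350:470]=1
m=win&(P[...,2]>.063)&(P[...,2]<.077); print('rim',rect(m),m.sum())
win[:]=0; win[195:270,362:460]=1
print('floor z',np.nanmedian(P[215:255,380:440,2]))
# lid
win[:]=0; win[138:190,360:490]=1
m=win&(P[...,2]>.09); q=P[m]; c=q.mean(0); u,s,v=np.linalg.svd(q-c,full_matrices=False); print('lid c',c,'n',v[2],'max z',q[:,2].max(),'std',s[2]/len(q)**.5)
t=q[q[:,2]>q[:,2].max()-.008]; print('edge',t.mean(0),t[:,1].min(),t[:,1].max())
for n,(r,cc) in dict(tin=(155,357),loupe=(297,312),stand=(128,306)).items():
    q=P[r-25:r+26,cc-28:cc+29].reshape(-1,3); q=q[(q[:,2]>.01)]; print(n,q.mean(0).round(3),q.max(0).round(3),q.min(0).round(3))
cv2.imwrite('pics/crop0.png',cv2.resize(im[190:285,150:340,::-1],None,fx=4,fy=4,interpolation=3))
print(landmark_of('top','pocket_2')[:4])
```

```text
bench z -0.0006762743647276137
disc [0.5114 0.2693 0.0389] enc 0.5118 0.2696 0.0304 653 z 0.0389 pin [0.5356 0.2704 0.0535] 14
disc [0.4971 0.1623 0.0389] enc 0.4978 0.1629 0.0307 671 z 0.0389 pin [0.5216 0.1667 0.0539] 15
disc [0.483  0.055  0.0389] enc 0.4835 0.0551 0.0301 679 z 0.039 pin [0.5071 0.0588 0.0531] 13
tray ((497.87408447265625, 163.04258728027344), (352.55291748046875, 106.65495300292969), 82.51312255859375)
rim ((514.2269287109375, -176.0133056640625), (200.57798767089844, 165.53399658203125), 86.75201416015625) 1511
floor z 0.006316950450775405
lid c [ 0.62558408 -0.18058324  0.16730609] n [-0.94042719  0.04947665  0.33637591] max z 0.22639458258164347 std 0.0017215768439028823
edge [ 0.64650036 -0.1823542   0.2206332 ] -0.2819283825306093 -0.08318099102328562
tin [ 0.649 -0.087  0.101] [ 0.73  -0.014  0.224] [ 0.607 -0.122  0.011]
loupe [0.387 0.015 0.022] [0.428 0.038 0.031] [ 0.363 -0.004  0.01 ]
stand [0.728 0.036 0.05 ] [0.782 0.087 0.115] [ 0.68  -0.016  0.01 ]
[]
```

View pics/crop0.png

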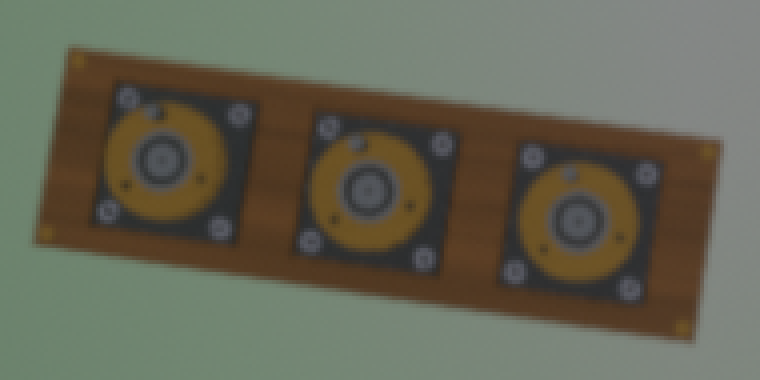

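```bash
cat >> h.py <<'E'
def to(x,y,z,o=None):
    o=o or status.get_obs(); Rm=att(o['tool_rot']); t=Rm.T@(np.array([x,y,z])-o['tool_pos'])
    print('t',round(float(o['time_s']),2),'pos',np.round(o['tool_pos'],4),'rot',np.round(o['tool_rot'],2),'F',np.round(o['force'],2),'M',np.round(o['wrist_torque'],3),'grip',round(float(o['grip_width']),4),'j7',np.round(o['qpos'][6],1))
    print('tool shift',t.round(4))
E
python3 - <<'E'
from h import *
D=np.load('scene0.npz'); P=cloud('scene',D['d'])
print('bench',np.nanmedian(P[270:300,180:230,2]))
for c in [(.5118,.2696),(.4978,.1629)]:
    m=(np.hypot(P[...,0]-c[0],P[...,1]-c[1])<.042)&(abs(P[...,2]-.039)<.0025)
    q=P[m]; print(m.sum(),q.mean(0).round(4),cv2.minEnclosingCircle(q[:,:2].astype(np.float32)))
# lid from scene
m=(np.abs(P[...,1]+.18)<.13)&(P[...,0]>.56)&(P[...,0]<.7)&(P[...,2]>.09)&(P[...,2]<.26); q=P[m]; c=q.mean(0); v=np.linalg.svd(q-c,full_matrices=False)[2][2]; print(c,v,q.max(0),q.min(0))
p=np.array([.229,.608,.404]); 
R1=R.from_euler('xyz',[180,0,75],degrees=True).as_matrix(); print(R1.T@(np.array([.5118,.2696,.30])-p))
E
```

```text
bench 0.0009512796592593409
157 [0.511  0.2662 0.0392] ((0.5119796991348267, 0.26881518959999084), 0.03305317088961601)
179 [0.497  0.1592 0.0391] ((0.4979276955127716, 0.1615903675556183), 0.03329505771398544)
[ 0.63266512 -0.19330333  0.16398821] [-0.95130341  0.05547831  0.30322266] [ 0.65912793 -0.08198907  0.22638547] [ 0.59619264 -0.2839779   0.09003273]
[-0.25367527  0.36074819  0.104     ]
```

Call:
{"fn": "jog_arm", "kwargs": {
  "rows": [
    [0,0,0,0,0,0,-5.7],
    [0,-0.0235,0.0334,0,0,0,0],
    [0,-0.0235,0.0334,0,0,0,0],
    [0,-0.0235,0.0334,0,0,0,0],
    [0,-0.0235,0.0334,0,0,0,0],
    [0,-0.0235,0.0334,0,0,0,0],
    [0,-0.0235,0.0334,0,0,0,0],
    [0,-0.0235,0.0334,0,0,0,0],
    [0,-0.0235,0.0334,0,0,0,0],
    [0,-0.0235,0.0334,0,0,0,0],
    [0,-0.0235,0.0334,0,0,0,0],
    [0,-0.0187,0.0267,0.02,0,0,0]
  ],
  "grip_force": 10
}}

```text
time_s: 1.95
tool_pos: [0.5154, 0.2671, 0.389]
tool_rot: [179.6, -0.3, 74.9]
force: [1.0, 0.1, 0.3]
grip_width: 0.087
```

```bash
python3 -c "
from h import *
to(.512,.2692,.206)"
```

```text
t 1.95 pos [0.5154 0.2671 0.389 ] rot [179.62  -0.31  74.88] F [0.95 0.1  0.26] M [ 0.06  -0.082  0.009] grip 0.087 j7 46.5
tool shift [ 0.0002 -0.005   0.1829]
```

Call:
{"fn": "jog_arm", "kwargs": {
  "rows": [
    [0,0,0,0.03,0,0,0],
    [0,0,0,0.03,0,0,0],
    [0,0,0,0.03,0,0,0],
    [0,0,0,0.03,0,0,0],
    [0,0,0,0.02,0,0,0],
    [0,0,0,0,0,0,0],
    [0,0,0,0,0,0,0]
  ]
}}

```text
time_s: 2.53
tool_pos: [0.5121, 0.2698, 0.2442]
tool_rot: [-179.9, 0.1, 75.0]
force: [0.8, 0.5, 0.0]
grip_width: 0.0871
```

```bash
python3 -c "
from h import *
to(.512,.2692,.206)
im,d=cams.read_camera('scene'); cv2.imwrite('pics/s1.png',cv2.resize(im[120:260,260:460,::-1],None,fx=4,fy=4,interpolation=3))"
```

```text
t 2.53 pos [0.5121 0.2698 0.2442] rot [-1.7992e+02  9.0000e-02  7.5030e+01] F [0.84 0.49 0.03] M [ 0.013 -0.031 -0.008] grip 0.0871 j7 47.5
tool shift [-0.0005  0.0001  0.0382]
```

View pics/s1.png

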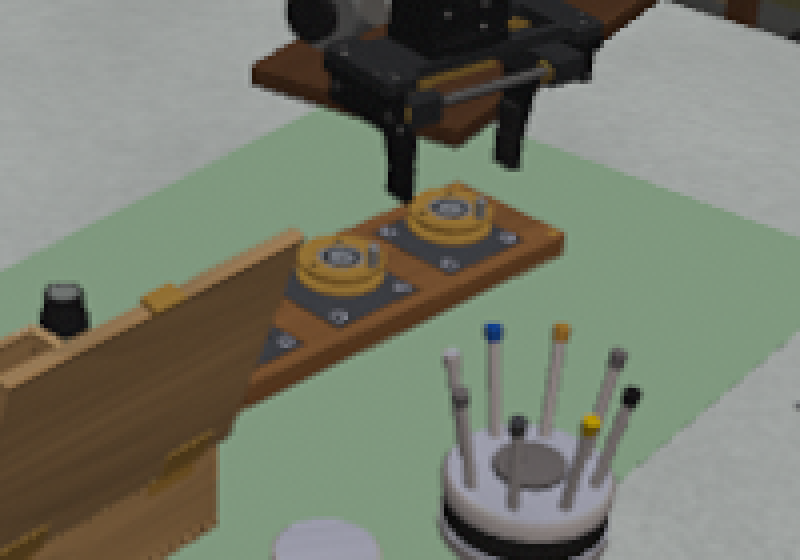

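Call:
{"fn": "jog_arm", "kwargs": {
  "rows": [
    [0,0,0,0.02,0,0,0],
    [0,0,0,0.018,0,0,0],
    [0,0,0,0,0,0,0],
    [1,0,0,0,0,0,0],
    [1,0,0,0,0,0,0],
    [1,0,0,0,0,0,0],
    [1,0,0,0,0,0,0],
    [1,0,0,0,0,0,0],
    [1,0,0,0,0,0,0]
  ],
  "grip_force": 10
}}

```text
time_s: 3.33
tool_pos: [0.5127, 0.2693, 0.2077]
tool_rot: [180.0, 0.0, 75.0]
force: [-1.0, -2.3, 5.0]
grip_width: 0.0593
```

```bash
python3 -c "
from h import *
to(.512,.2692,.206)"
```

```text
t 3.33 pos [0.5127 0.2693 0.2077] rot [1.7998e+02 4.0000e-02 7.5010e+01] F [-0.99 -2.28  5.05] M [-0.684  0.358 -0.004] grip 0.0593 j7 48.0
tool shift [-0.0002 -0.0006  0.0017]
```

Call:
{"fn": "jog_arm", "kwargs": {
  "rows": [
    [1,0,0,-0.0012,0,0,0],
    [1,0,0,0,0,0,0],
    [1,0,0,0,0,0,0]
  ]
}}

```text
time_s: 3.58
tool_pos: [0.5124, 0.2695, 0.2078]
tool_rot: [-180.0, 0.1, 75.0]
force: [0.1, -2.1, 0.1]
grip_width: 0.0598
```

```bash
python3 -c "
from h import *
to(.512,.2692,.206)"
```

```text
t 3.58 pos [0.5124 0.2695 0.2078] rot [-1.7998e+02  5.0000e-02  7.5020e+01] F [ 0.08 -2.12  0.11] M [-0.573  0.141 -0.004] grip 0.0598 j7 48.0
tool shift [-0.0003 -0.0003  0.0018]
```

Good; forces relieved. Turn now, reading mid-turn.

Call:
{"fn": "jog_arm", "kwargs": {
  "rows": [
    [1,0,0,0,0,0,6],
    [1,0,0,0,0,0,6],
    [1,0,0,0,0,0,6],
    [1,0,0,0,0,0,6],
    [1,0,0,0,0,0,6],
    [1,0,0,0,0,0,6],
    [1,0,0,0,0,0,6],
    [1,0,0,0,0,0,6]
  ]
}}

```text
time_s: 4.25
tool_pos: [0.5119, 0.2687, 0.2077]
tool_rot: [179.9, 0.2, 26.7]
force: [-3.4, -5.5, 3.0]
grip_width: 0.0596
```

```bash
python3 -c "
from h import *
to(.512,.2692,.206)"
```

```text
t 4.25 pos [0.5119 0.2687 0.2077] rot [179.95   0.21  26.7 ] F [-3.42 -5.53  3.04] M [-1.122  0.736 -0.045] grip 0.0596 j7 2.4
tool shift [ 0.0003 -0.0004  0.0017]
```

Call:
{"fn": "jog_arm", "kwargs": {
  "rows": [
    [1,0,0,0,0,0,6],
    [1,0,0,0,0,0,6],
    [1,0,0,0,0,0,6],
    [1,0,0,0,0,0,6],
    [1,0,0,0,0,0,6],
    [1,0,0,0,0,0,6],
    [1,0,0,0,0,0,6],
    [1,0,0,0,0,0,6],
    [1,0,0,0,0,0,6],
    [1,0,0,0,0,0,6]
  ]
}}

```text
time_s: 5.08
tool_pos: [0.5109, 0.269, 0.2077]
tool_rot: [179.7, 0.2, -33.3]
force: [-7.3, -4.5, 7.1]
grip_width: 0.0597
```

```bash
python3 -c "
from h import *
to(.512,.2692,.206)"
```

```text
t 5.08 pos [0.5109 0.269  0.2077] rot [179.71   0.2  -33.27] F [-7.33 -4.5   7.14] M [-1.154  1.591  0.004] grip 0.0597 j7 -53.7
tool shift [ 0.0008 -0.0008  0.0017]
```

Call:
{"fn": "jog_arm", "kwargs": {
  "rows": [
    [0,0,0,0,0,0,0],
    [0,0,0,0,0,0,0],
    [0,0,0,0,0,0,0],
    [0,0,0,-0.02,0,0,0],
    [0,0,0,-0.02,0,0,0],
    [0,0,0,0,0,0,0],
    [0,0,0,0,0,0,0]
  ]
}}

```text
time_s: 5.67
tool_pos: [0.5131, 0.2705, 0.2493]
tool_rot: [-179.8, -0.1, -32.9]
force: [0.1, -0.4, -0.1]
grip_width: 0.0862
```

```bash
python3 -c "
from h import *
to(.497,.1615,.25)"
```

```text
t 5.67 pos [0.5131 0.2705 0.2493] rot [-1.7979e+02 -6.0000e-02 -3.2910e+01] F [ 0.13 -0.37 -0.14] M [-0.062  0.064  0.007] grip 0.0862 j7 -54.8
tool shift [ 0.0457  0.1002 -0.001 ]
```

Call:
{"fn": "jog_arm", "kwargs": {
  "rows": [
    [0,0.0152,0.0334,0,0,0,0],
    [0,0.0152,0.0334,0,0,0,0],
    [0,0.0152,0.0334,0,0,0,0],
    [0,0,0,0,0,0,0],
    [0,0,0,0,0,0,0],
    [0,0,0,0,0,0,0]
  ]
}}

```text
time_s: 6.17
tool_pos: [0.496, 0.1614, 0.2475]
tool_rot: [-180.0, 0.0, -33.0]
force: [-0.5, 0.6, 0.1]
grip_width: 0.0872
```

```bash
python3 -c "
from h import *
im,d=cams.read_camera('top'); cv2.imwrite('pics/t1.png',cv2.resize(im[190:285,150:340,::-1],None,fx=4,fy=4,interpolation=3))
P=cloud('top',d);print('pin3',[q.mean(0) for q in [P[205:255,165:217][(P[205:255,165:217,2]>.050)&(P[205:255,165:217,2]<.06)]]])
to(.497,.1615,.2075)"
```

```text
pin3 [array([nan, nan, nan])]
t 6.22 pos [0.496  0.1622 0.2476] rot [-1.7998e+02  2.0000e-02 -3.2880e+01] F [-0.1   0.05 -0.39] M [-0.076  0.119 -0.021] grip 0.0871 j7 -47.2
tool shift [0.0012 0.     0.0401]<string>:4: RuntimeWarning: Mean of empty slice.
  ret = um.true_divide(
```

View pics/t1.png

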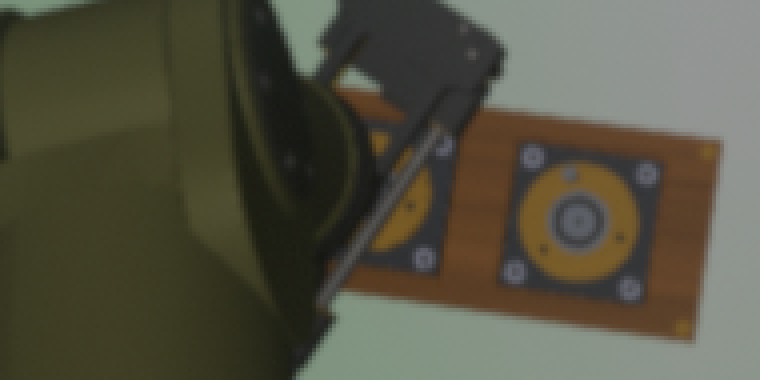

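Call:
{"fn": "jog_arm", "kwargs": {
  "rows": [
    [0,0.0008,0,0.02,0,0,0],
    [0,0,0,0.0195,0,0,0],
    [0,0,0,0,0,0,0],
    [1,0,0,0,0,0,0],
    [1,0,0,0,0,0,0],
    [1,0,0,0,0,0,0],
    [1,0,0,0,0,0,0],
    [1,0,0,0,0,0,0],
    [1,0,0,0,0,0,0]
  ]
}}

```text
time_s: 6.97
tool_pos: [0.4967, 0.1612, 0.2092]
tool_rot: [-179.9, 0.1, -33.0]
force: [-1.8, 1.0, 4.2]
grip_width: 0.0593
```

```bash
python3 -c "
from h import *
to(.497,.1615,.2075)"
```

```text
t 6.97 pos [0.4967 0.1612 0.2092] rot [-1.7994e+02  6.0000e-02 -3.2960e+01] F [-1.84  1.04  4.17] M [ 0.275  0.678 -0.025] grip 0.0593 j7 -45.1
tool shift [ 0.0001 -0.0004  0.0017]
```

Call:
{"fn": "jog_arm", "kwargs": {
  "rows": [
    [1,0,0,0,0,0,-6],
    [1,0,0,0,0,0,-6],
    [1,0,0,0,0,0,-6],
    [1,0,0,0,0,0,-6]
  ]
}}

```text
time_s: 7.3
tool_pos: [0.4968, 0.1611, 0.2092]
tool_rot: [-179.9, 0.0, -8.7]
force: [-1.3, 1.1, 3.3]
grip_width: 0.0597
```

```bash
python3 -c "
from h import *
to(.497,.1615,.2075)"
```

```text
t 7.3 pos [0.4968 0.1611 0.2092] rot [-179.92    0.     -8.67] F [-1.29  1.1   3.3 ] M [ 0.266  0.636 -0.035] grip 0.0597 j7 -21.9
tool shift [ 0.0002 -0.0004  0.0017]
```

Call:
{"fn": "jog_arm", "kwargs": {
  "rows": [
    [1,0,0,0,0,0,-6],
    [1,0,0,0,0,0,-6],
    [1,0,0,0,0,0,-6],
    [1,0,0,0,0,0,-6],
    [1,0,0,0,0,0,-6],
    [1,0,0,0,0,0,-6],
    [1,0,0,0,0,0,-6]
  ]
}}

```text
time_s: 7.88
tool_pos: [0.4971, 0.1612, 0.2092]
tool_rot: [-180.0, -0.1, 33.3]
force: [-0.0, 1.9, 2.7]
grip_width: 0.0596
```

```bash
python3 -c "
from h import *
to(.497,.1615,.2075)"
```

```text
t 7.88 pos [0.4971 0.1612 0.2092] rot [-1.7996e+02 -1.0000e-01  3.3330e+01] F [-0.05  1.87  2.74] M [0.221 0.304 0.004] grip 0.0596 j7 18.3
tool shift [ 0.0001 -0.0003  0.0017]
```

Call:
{"fn": "jog_arm", "kwargs": {
  "rows": [
    [1,0,0,0,0,0,-6],
    [1,0,0,0,0,0,-6],
    [1,0,0,0,0,0,-6],
    [1,0,0,0,0,0,-6],
    [1,0,0,0,0,0,-6],
    [1,0,0,0,0,0,-6],
    [1,0,0,0,0,0,-6]
  ]
}}

```text
time_s: 8.47
tool_pos: [0.4972, 0.1615, 0.2093]
tool_rot: [179.9, -0.1, 75.3]
force: [0.7, 3.0, 1.4]
grip_width: 0.06
```

```bash
python3 -c "
from h import *
to(.497,.1615,.2075)"
```

```text
t 8.47 pos [0.4972 0.1615 0.2093] rot [ 1.7992e+02 -1.3000e-01  7.5350e+01] F [0.69 3.   1.38] M [ 0.302  0.071 -0.104] grip 0.06 j7 58.8
tool shift [-0.     -0.0002  0.0018]
```

```bash
cat > m.py <<'E'
from cell import status, cams
o=status.get_obs(); print(round(float(o['time_s']),2),o['wrist_torque'].round(3),'eff',o['effort'].round(3),o['joint_velocities'][6].round(1))
E
python3 m.py; for i in 1 2 3 4 5; do python3 -c "
from cell import cams
cams.read_camera('top')"; python3 m.py; done
```

```text
8.47 [ 0.302  0.071 -0.104] eff [  0.468 -36.438   3.943 -24.204   0.564   0.221  -1.186] 68.8
8.52 [0.409 0.001 0.089] eff [ 1.5750e+00 -3.6405e+01  3.7280e+00 -2.4006e+01  5.2200e-01  3.3400e-01
 -1.5000e-02] -14.0
8.57 [0.453 0.036 0.058] eff [  1.657 -36.078   3.611 -23.637   0.608   0.389   0.757] -5.9
8.62 [0.531 0.012 0.081] eff [  1.75  -35.852   3.755 -23.346   0.668   0.459   0.211] -1.3
8.67 [ 0.556 -0.063  0.093] eff [ 1.9160e+00 -3.5580e+01  3.9630e+00 -2.3058e+01  7.6100e-01  4.9700e-01
 -9.0000e-03] 0.2
8.72 [ 0.66  -0.046  0.028] eff [  2.    -35.327   4.077 -22.765   0.834   0.555  -0.047] 0.5
```

Call:
{"fn": "jog_arm", "kwargs": {
  "rows": [
    [1,0,0,0,0,0,-7],
    [1,0,0,0,0,0,-7]
  ]
}}

```text
time_s: 8.88
tool_pos: [0.4973, 0.1615, 0.2092]
tool_rot: [179.9, -0.1, 89.2]
force: [0.5, 5.2, 2.3]
grip_width: 0.0593
```

```bash
python3 m.py
```

```text
8.88 [ 0.802 -0.13  -0.058] eff [  0.991 -35.553   4.54  -22.723   0.958   0.676  -1.533] 81.1
```

Call:
{"fn": "jog_arm", "kwargs": {
  "rows": [
    [1,0,0,0,0,0,-7]
  ]
}}

```text
time_s: 8.97
tool_pos: [0.4973, 0.1616, 0.2092]
tool_rot: [179.9, -0.1, 96.3]
force: [0.6, 4.0, 3.2]
grip_width: 0.0595
```

```bash
python3 m.py
```

```text
8.97 [ 0.81  -0.13  -0.105] eff [  1.132 -35.68    4.499 -22.741   1.026   0.699  -1.407] 80.6
```

Call:
{"fn": "jog_arm", "kwargs": {
  "rows": [
    [1,0,0,0,0,0,-7]
  ]
}}

```text
time_s: 9.05
tool_pos: [0.4972, 0.1615, 0.2092]
tool_rot: [179.9, -0.1, 103.3]
force: [0.4, 3.9, 4.2]
grip_width: 0.0594
```

```bash
python3 m.py
```

```text
9.05 [ 0.755 -0.021  0.02 ] eff [  1.114 -35.624   4.33  -22.919   0.995   0.496  -1.4  ] 80.4
```

Call:
{"fn": "jog_arm", "kwargs": {
  "rows": [
    [1,0,0,0,0,0,-7]
  ]
}}

```text
time_s: 9.13
tool_pos: [0.4972, 0.1615, 0.2092]
tool_rot: [179.9, -0.1, 110.3]
force: [-0.6, 4.9, 3.6]
grip_width: 0.0594
```

```bash
python3 m.py
```

```text
9.13 [ 0.742 -0.019 -0.04 ] eff [  1.15  -35.658   4.246 -22.984   1.022   0.443  -1.4  ] 80.4
```

Call:
{"fn": "jog_arm", "kwargs": {
  "rows": [
    [1,0,0,0,0,0,-7]
  ]
}}

```text
time_s: 9.22
tool_pos: [0.4971, 0.1615, 0.2092]
tool_rot: [179.9, -0.1, 117.3]
force: [-1.4, 4.4, 4.0]
grip_width: 0.0591
```

```bash
python3 m.py
```

```text
9.22 [ 0.813  0.034 -0.079] eff [  1.182 -35.698   4.169 -23.042   1.049   0.394  -1.4  ] 80.5
```

Call:
{"fn": "jog_arm", "kwargs": {
  "rows": [
    [1,0,0,0,0,0,-7]
  ]
}}

```text
time_s: 9.3
tool_pos: [0.4971, 0.1615, 0.2092]
tool_rot: [179.9, -0.0, 124.3]
force: [-1.0, 4.0, 3.7]
grip_width: 0.0599
```

```bash
python3 m.py
```

```text
9.3 [ 0.821  0.056 -0.075] eff [  1.219 -35.745   4.104 -23.093   1.084   0.354  -1.401] 80.6
```

Call:
{"fn": "jog_arm", "kwargs": {
  "rows": [
    [0,0,0,0,0,0,0],
    [0,0,0,0,0,0,0],
    [0,0,0,0,0,0,0],
    [0,0,0,-0.02,0,0,0],
    [0,0,0,-0.02,0,0,0],
    [0,0,0,0,0,0,0]
  ]
}}

```text
time_s: 9.8
tool_pos: [0.4982, 0.1603, 0.2515]
tool_rot: [179.7, 0.1, 123.8]
force: [1.6, -0.0, 0.1]
grip_width: 0.0852
```

Call:
{"fn": "jog_arm", "kwargs": {
  "rows": [
    [0,0,0,0,0,0,7],
    [0,0,0,0,0,0,7],
    [0,0,0,0,0,0,7],
    [0,0,0,0,0,0,7]
  ]
}}

```text
time_s: 10.13
tool_pos: [0.4965, 0.1599, 0.2476]
tool_rot: [-179.9, 0.1, 95.5]
force: [-0.1, -0.1, 0.8]
grip_width: 0.0869
```

```bash
python3 m.py
```

```text
10.13 [ 0.024  0.034 -0.011] eff [  0.706 -36.404   1.119 -26.9     0.062   0.086   1.504] -81.6
```

Call:
{"fn": "jog_arm", "kwargs": {
  "rows": [
    [0,0,0,0,0,0,7]
  ]
}}

```text
time_s: 10.22
tool_pos: [0.4965, 0.1599, 0.2475]
tool_rot: [-179.9, 0.1, 88.5]
force: [-0.1, -0.3, 0.5]
grip_width: 0.0871
```

```bash
python3 m.py
```

```text
10.22 [ 0.011  0.022 -0.01 ] eff [  0.7   -36.26    1.185 -26.861   0.054   0.089   1.503] -81.6
```

Call:
{"fn": "jog_arm", "kwargs": {
  "rows": [
    [0,0,0,0,0,0,7]
  ]
}}

```text
time_s: 10.3
tool_pos: [0.4965, 0.1599, 0.2475]
tool_rot: [-179.9, 0.1, 81.5]
force: [0.5, 0.1, -0.9]
grip_width: 0.0872
```

```bash
python3 m.py
```

```text
10.3 [ 0.02   0.031 -0.004] eff [  0.699 -36.146   1.25  -26.847   0.047   0.089   1.503] -81.6
```

Call:
{"fn": "jog_arm", "kwargs": {
  "rows": [
    [0,0,0,0,0,0,7]
  ]
}}

```text
time_s: 10.38
tool_pos: [0.4965, 0.1599, 0.2475]
tool_rot: [-179.9, 0.1, 74.5]
force: [0.1, -0.7, -0.4]
grip_width: 0.0867
```

```bash
python3 m.py;python3 -c "
from h import *
to(.4825,.054,.25)"
```

```text
10.38 [ 0.039  0.029 -0.034] eff [  0.699 -36.041   1.314 -26.841   0.039   0.088   1.503] -81.6
t 10.38 pos [0.4965 0.1599 0.2475] rot [-1.7995e+02  8.0000e-02  7.4510e+01] F [ 0.12 -0.66 -0.39] M [ 0.039  0.029 -0.034] grip 0.0867 j7 56.7
tool shift [-0.1058  0.0148 -0.0023]
```

Call:
{"fn": "jog_arm", "kwargs": {
  "rows": [
    [0,-0.0353,0.0049,0,0,0,0],
    [0,-0.0353,0.0049,0,0,0,0],
    [0,-0.0353,0.0049,0,0,0,0],
    [0,0,0,0,0,0,0],
    [0,0,0,0,0,0,0],
    [0,0,0,0,0,0,0]
  ]
}}

```text
time_s: 10.88
tool_pos: [0.4835, 0.0546, 0.248]
tool_rot: [-180.0, -0.0, 74.9]
force: [-0.1, 0.9, -0.2]
grip_width: 0.0872
```

```bash
python3 m.py;python3 -c "
from h import *
to(.4825,.054,.208)"
```

```text
10.88 [ 0.009  0.019 -0.029] eff [ 1.0170e+00 -3.1357e+01  2.1890e+00 -2.6335e+01  1.4800e-01  1.2300e-01
 -5.0000e-03] 0.4
t 10.88 pos [0.4835 0.0546 0.248 ] rot [-1.7997e+02 -1.0000e-02  7.4920e+01] F [-0.12  0.92 -0.23] M [ 0.009  0.019 -0.029] grip 0.0872 j7 67.8
tool shift [-0.0008 -0.0008  0.04  ]
```

Call:
{"fn": "jog_arm", "kwargs": {
  "rows": [
    [0,-0.0008,-0.0008,0.02,0,0,0],
    [0,0,0,0.0195,0,0,0],
    [0,0,0,0,0,0,0],
    [1,0,0,0,0,0,0],
    [1,0,0,0,0,0,0],
    [1,0,0,0,0,0,0],
    [1,0,0,0,0,0,0],
    [1,0,0,0,0,0,0],
    [1,0,0,0,0,0,0]
  ]
}}

```text
time_s: 11.63
tool_pos: [0.4831, 0.0542, 0.2098]
tool_rot: [179.9, -0.1, 75.0]
force: [0.9, 1.4, 1.9]
grip_width: 0.0599
```

```bash
python3 m.py
```

```text
11.63 [0.251 0.029 0.008] eff [ 4.4600e-01 -3.1556e+01  2.2320e+00 -2.4069e+01  3.1100e-01  1.4300e-01
  6.0000e-03] 0.1
```

Call:
{"fn": "jog_arm", "kwargs": {
  "rows": [
    [1,0,0,0,0,0,7],
    [1,0,0,0,0,0,7],
    [1,0,0,0,0,0,7],
    [1,0,0,0,0,0,7],
    [1,0,0,0,0,0,7]
  ]
}}

```text
time_s: 12.05
tool_pos: [0.4829, 0.0537, 0.2097]
tool_rot: [180.0, -0.0, 39.7]
force: [-1.1, -0.7, 4.1]
grip_width: 0.0596
```

```bash
python3 m.py
```

```text
12.05 [-0.173  0.302  0.072] eff [  0.564 -30.433   1.405 -24.392  -0.195  -0.46    1.401] -81.4
```

Call:
{"fn": "jog_arm", "kwargs": {
  "rows": [
    [1,0,0,0,0,0,7],
    [1,0,0,0,0,0,7],
    [1,0,0,0,0,0,7]
  ]
}}

```text
time_s: 12.3
tool_pos: [0.4827, 0.0536, 0.2097]
tool_rot: [-180.0, 0.0, 18.7]
force: [-2.2, -1.1, 5.2]
grip_width: 0.0598
```

```bash
python3 m.py
```

```text
12.3 [-0.294  0.575 -0.003] eff [  0.424 -29.614   1.403 -24.659  -0.318  -0.909   1.398] -81.4
```

Call:
{"fn": "jog_arm", "kwargs": {
  "rows": [
    [1,0,0,0,0,0,7],
    [1,0,0,0,0,0,7],
    [1,0,0,0,0,0,7]
  ]
}}

```text
time_s: 12.55
tool_pos: [0.4824, 0.0535, 0.2097]
tool_rot: [180.0, 0.1, -2.3]
force: [-4.6, -0.4, 6.9]
grip_width: 0.0597
```

```bash
python3 m.py
```

```text
12.55 [-0.391  0.848  0.046] eff [  0.507 -28.817   1.618 -24.938  -0.354  -1.373   1.394] -81.3
```

Call:
{"fn": "jog_arm", "kwargs": {
  "rows": [
    [1,0,0,0,0,0,7],
    [1,0,0,0,0,0,7],
    [1,0,0,0,0,0,7],
    [1,0,0,0,0,0,7]
  ]
}}

```text
time_s: 12.88
tool_pos: [0.482, 0.0536, 0.2096]
tool_rot: [179.9, 0.1, -30.3]
force: [-5.1, -0.5, 9.2]
grip_width: 0.0596
```

```bash
python3 m.py; python3 -c "
from h import *
to(.4825,.054,.208)"; for i in 1 2 3 4 5 ; do python3 -c "
from cell import cams
cams.read_camera('top')"; python3 m.py; done
```

```text
12.88 [-0.292  1.265  0.096] eff [  0.843 -27.839   2.156 -25.214  -0.237  -1.965   1.39 ] -81.1
t 12.88 pos [0.482  0.0536 0.2096] rot [ 1.7993e+02  1.5000e-01 -3.0310e+01] F [-5.12 -0.55  9.23] M [-0.292  1.265  0.096] grip 0.0596 j7 -33.6
tool shift [ 0.0002 -0.0006  0.0016]
12.93 [-0.387  1.128 -0.076] eff [ -0.292 -28.041   2.456 -25.194  -0.177  -1.821  -0.126] 14.4
12.98 [-0.336  1.178 -0.036] eff [ -0.408 -27.84    2.433 -25.155  -0.242  -1.854  -0.74 ] 5.3
13.03 [-0.414  1.174 -0.059] eff [ -0.359 -27.878   2.389 -25.173  -0.215  -1.85   -0.13 ] 1.1
13.08 [-0.346  1.193 -0.077] eff [ -0.314 -27.886   2.376 -25.177  -0.198  -1.849   0.046] 0.2
13.13 [-0.361  1.184 -0.087] eff [ -0.275 -27.892   2.378 -25.18   -0.188  -1.848   0.082] 0.1
```

Call:
{"fn": "jog_arm", "kwargs": {
  "rows": [
    [0,0,0,0,0,0,0],
    [0,0,0,0,0,0,0],
    [0,0,0,0,0,0,0],
    [0,0,0,-0.02,0,0,0],
    [0,0,0,-0.02,0,0,0],
    [0,0,0,0,0,0,0],
    [0,0,0,0,0,0,0]
  ]
}}

```text
time_s: 13.72
tool_pos: [0.4833, 0.054, 0.2498]
tool_rot: [-179.9, -0.1, -30.0]
force: [-0.0, 0.0, 0.6]
grip_width: 0.0863
```

```bash
python3 -c "
from h import *
to(.511,.269,.248)"
```

```text
t 13.72 pos [0.4833 0.054  0.2498] rot [-1.7987e+02 -1.0000e-01 -2.9960e+01] F [-0.03  0.04  0.58] M [-0.096  0.107  0.035] grip 0.0863 j7 -35.5
tool shift [-0.0833 -0.2001  0.0022]
```

```bash
python3 -c "
from h import *
im,d=cams.read_camera('top'); cv2.imwrite('pics/t2.png',cv2.resize(im[190:285,150:340,::-1],None,fx=4,fy=4,interpolation=3))
P=cloud('top',d)[205:257,165:217]; t=P[(abs(P[...,2]-.039)<.005)]; print(len(t),cv2.minEnclosingCircle(t[:,:2].astype(np.float32)), P[(P[...,2]>.05)&(P[...,2]<.06)].mean(0))"
```

```text
646 ((0.5119198560714722, 0.2696743309497833), 0.030438555404543877) [0.50510244 0.24722259 0.05277158]
```

View pics/t2.png

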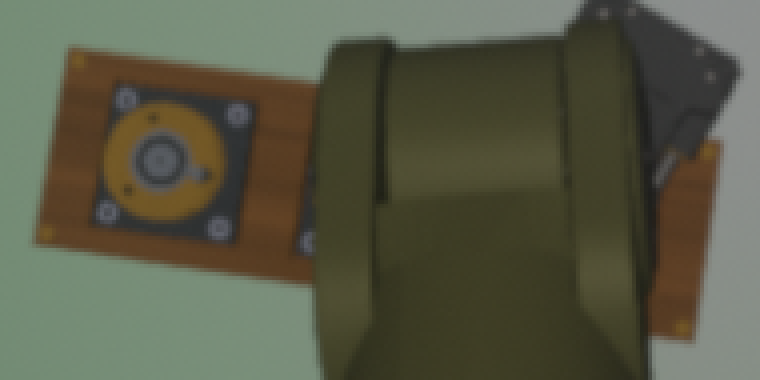

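Call:
{"fn": "jog_arm", "kwargs": {
  "rows": [
    [0,-0.0139,-0.0334,0,0,0,0],
    [0,-0.0139,-0.0334,0,0,0,0],
    [0,-0.0139,-0.0334,0,0,0,0],
    [0,-0.0139,-0.0334,0,0,0,0],
    [0,-0.0139,-0.0334,0,0,0,0],
    [0,-0.0139,-0.0334,0,0,0,0],
    [0,0,0,0,0,0,0],
    [0,0,0,0,0,0,0],
    [0,0,0,0,0,0,0]
  ]
}}

```text
time_s: 14.52
tool_pos: [0.5101, 0.2685, 0.2475]
tool_rot: [179.8, 0.0, -30.0]
force: [0.9, -0.3, 0.2]
grip_width: 0.0872
```

```bash
python3 -c "
from h import *
to(.511,.269,.2085)
im,d=cams.read_camera('top');P=cloud('top',d)
for c in [(.4825,.054),(.497,.1615)]:
    m=(np.hypot(P[...,0]-c[0],P[...,1]-c[1])<.045)&(P[...,2]>.05)&(P[...,2]<.06); q=P[m].mean(0)-[*c,0]; print(m.sum(),q,np.degrees(np.arctan2(q[1],q[0])))"
```

```text
t 14.52 pos [0.5101 0.2685 0.2475] rot [ 1.7983e+02  3.0000e-02 -2.9970e+01] F [ 0.88 -0.25  0.18] M [-0.068  0.078  0.051] grip 0.0872 j7 -53.8
tool shift [ 0.0005 -0.001   0.039 ]
12 [-0.00106716 -0.02362694  0.05327638] -92.58612819928938
13 [-0.02279346  0.00434958  0.05372776] 169.19637132917748
```

Call:
{"fn": "jog_arm", "kwargs": {
  "rows": [
    [0,0.0003,-0.0008,0.02,0,0,0],
    [0,0,0,0.019,0,0,0],
    [0,0,0,0,0,0,0],
    [1,0,0,0,0,0,0],
    [1,0,0,0,0,0,0],
    [1,0,0,0,0,0,0],
    [1,0,0,0,0,0,0],
    [1,0,0,0,0,0,0],
    [1,0,0,0,0,0,0]
  ]
}}

```text
time_s: 15.32
tool_pos: [0.5112, 0.27, 0.2108]
tool_rot: [-179.9, 0.0, -30.0]
force: [-1.5, -0.6, 3.7]
grip_width: 0.0594
```

Call:
{"fn": "jog_arm", "kwargs": {
  "rows": [
    [1,0,0,0,0,0,7],
    [1,0,0,0,0,0,7],
    [1,0,0,0,0,0,7],
    [1,0,0,0,0,0,7]
  ]
}}

```text
time_s: 15.65
tool_pos: [0.5114, 0.2699, 0.2109]
tool_rot: [-179.9, 0.0, -58.3]
force: [-1.8, -0.5, 3.7]
grip_width: 0.0599
```

```bash
python3 m.py
```

```text
15.65 [-0.104  0.366 -0.009] eff [  1.235 -40.56    4.727 -25.168   0.163  -0.565   1.427] -77.6
```

Call:
{"fn": "jog_arm", "kwargs": {
  "rows": [
    [1,0,0,0,0,0,7],
    [1,0,0,0,0,0,7],
    [1,0,0,0,0,0,7],
    [1,0,0,0,0,0,7],
    [1,0,0,0,0,0,7]
  ]
}}

```text
time_s: 16.07
tool_pos: [0.5114, 0.2697, 0.2108]
tool_rot: [-180.0, 0.0, -93.3]
force: [-1.2, -0.8, 3.8]
grip_width: 0.0596
```

```bash
python3 m.py; for i in 1 2 3 4 5 ; do python3 -c "
from cell import cams
cams.read_camera('top')"; python3 m.py; done; python3 -c "
from h import *
to(.511,.269,.2085)"
```

```text
16.07 [-0.179  0.471 -0.006] eff [  0.954 -39.446   5.721 -25.053   0.044  -0.644   1.409] -76.8
16.12 [-0.185  0.447 -0.026] eff [-2.5800e-01 -3.8469e+01  6.5550e+00 -2.4626e+01 -1.0000e-02 -7.6600e-01
 -2.4400e-01] 14.8
16.17 [-0.181  0.449  0.012] eff [ -0.339 -38.598   6.66  -24.764  -0.181  -0.688  -0.85 ] 5.5
16.22 [-0.264  0.479 -0.023] eff [ -0.347 -38.532   6.459 -24.742  -0.149  -0.712  -0.226] 1.2
16.27 [-0.24   0.543 -0.072] eff [ -0.32  -38.508   6.399 -24.719  -0.125  -0.729  -0.046] 0.2
16.32 [-0.21   0.549 -0.032] eff [-2.6200e-01 -3.8552e+01  6.3920e+00 -2.4728e+01 -1.1000e-01 -7.2500e-01
 -8.0000e-03] 0.0
t 16.32 pos [0.5114 0.2698 0.2108] rot [-1.7997e+02  3.0000e-02 -9.2890e+01] F [-2.47 -1.36  5.4 ] M [-0.21   0.549 -0.032] grip 0.0591 j7 -111.2
tool shift [0.0008 0.0004 0.0023]
```

Call:
{"fn": "jog_arm", "kwargs": {
  "rows": [
    [1,0,0,0,0,0,0],
    [1,0,0,0,0,0,0],
    [1,0,0,-0.005,0,0,0],
    [1,0,0,-0.01,0,0,0],
    [1,0,0,-0.01,0,0,0],
    [1,0,0,-0.015,0,0,0],
    [1,0,0,-0.02,0,0,0],
    [1,0,0,-0.02,0,0,0],
    [1,0,0,-0.02,0,0,0],
    [1,0,0,-0.02,0,0,0],
    [1,0,0,-0.01,0,0,0],
    [1,0,0,0,0,0,0]
  ],
  "grip_force": 35
}}

```text
time_s: 17.32
tool_pos: [0.5119, 0.2698, 0.3428]
tool_rot: [-179.8, 0.2, -93.0]
force: [-0.1, -0.3, -7.9]
grip_width: 0.0588
```

```bash
python3 -c "
from h import *
to(.511,-.175,.34)
im,d=cams.read_camera('scene'); cv2.imwrite('pics/s2.png',cv2.resize(im[100:260,230:460,::-1],None,fx=3,fy=3,interpolation=3))
D=np.load('top0.npz');P=cloud('top',D['d'])[185:285,345:475]; yaw=np.radians(-3.25); c=np.array([.5115,-.1755]); q=P.reshape(-1,3); w=(q[:,:2]-c)@np.array([[np.cos(yaw),-np.sin(yaw)],[np.sin(yaw),np.cos(yaw)]])
m=(abs(q[:,2]-.069)<.005)&(w[:,0]<.06); print('rim local',np.percentile(w[m],[0.5,99.5],axis=0))
m=(q[:,2]<.012)&(q[:,2]>.003)&(abs(w)<.08).all(1); print('floor local',np.percentile(w[m],[1,99],axis=0))"
```

```text
t 17.32 pos [0.5119 0.2698 0.3428] rot [-179.79    0.2   -92.96] F [-0.12 -0.27 -7.94] M [ 0.006  0.069 -0.089] grip 0.0588 j7 -116.0
tool shift [ 0.4443 -0.022   0.0013]
rim local [[-0.07935938 -0.09988515]
 [ 0.05935769  0.09973414]]
floor local [[-0.06904906 -0.07819069]
 [ 0.07331546  0.07843653]]
```

View pics/s2.png

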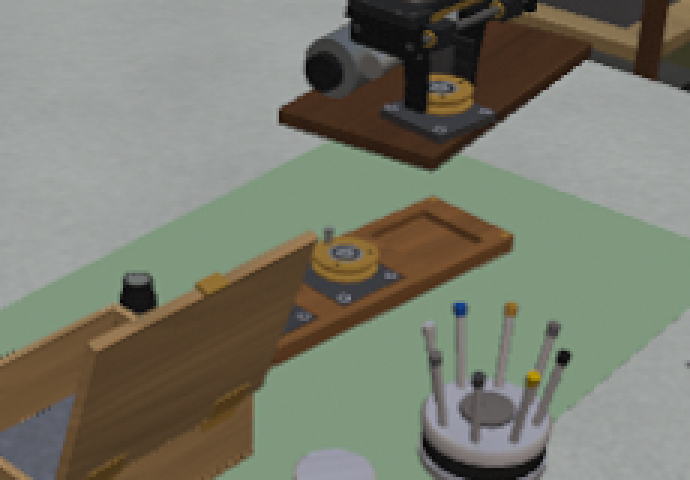

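Call:
{"fn": "jog_arm", "kwargs": {
  "rows": [
    [1,0.015,-0.0018,0,0,0,0],
    [1,0.025,-0.0018,0,0,0,0],
    [1,0.035,-0.0018,0,0,0,0],
    [1,0.035,-0.0018,0,0,0,0],
    [1,0.035,-0.0018,0,0,0,0],
    [1,0.035,-0.0018,0,0,0,0],
    [1,0.035,-0.0018,0,0,0,0],
    [1,0.035,-0.0018,0,0,0,0],
    [1,0.035,-0.0018,0,0,0,0],
    [1,0.035,-0.0018,0,0,0,0],
    [1,0.035,-0.0018,0,0,0,0],
    [1,0.035,-0.0018,0,0,0,0]
  ]
}}

```text
time_s: 18.37
tool_pos: [0.5111, -0.1227, 0.3385]
tool_rot: [179.9, 0.0, -93.0]
force: [1.4, 0.4, -7.2]
grip_width: 0.0587
```

Call:
{"fn": "jog_arm", "kwargs": {
  "rows": [
    [1,0.03,0,0,0,0,0],
    [1,0.018,0,0,0,0,0],
    [1,0.006,0,0,0,0,0],
    [1,0,0,0,0,0,0],
    [1,0,0,0,0,0,0],
    [1,0,0,0,0,0,0],
    [1,0,0,0,0,0,0],
    [1,0,0,0,0,0,0]
  ]
}}

```text
time_s: 19.03
tool_pos: [0.51, -0.1734, 0.3397]
tool_rot: [180.0, 0.0, -92.8]
force: [-0.3, 0.1, -7.7]
grip_width: 0.0591
```

```bash
python3 -c "
from h import *
to(.511,-.1755,.21)
im,d=cams.read_camera('scene'); cv2.imwrite('pics/s3.png',cv2.resize(im[120:300,180:400,::-1],None,fx=3,fy=3,interpolation=3))"
```

```text
t 19.03 pos [ 0.51   -0.1734  0.3397] rot [ 1.7999e+02  4.0000e-02 -9.2830e+01] F [-0.27  0.09 -7.73] M [-0.058  0.116 -0.03 ] grip 0.0591 j7 -68.4
tool shift [ 0.0022 -0.0011  0.1297]
```

View pics/s3.png

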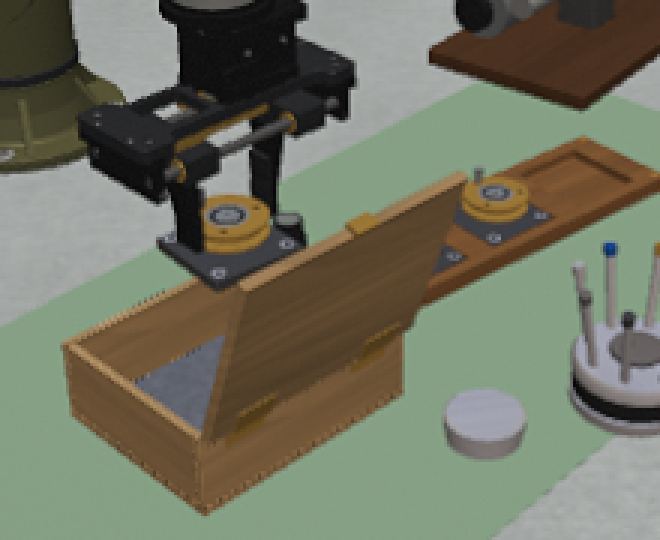

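Call:
{"fn": "jog_arm", "kwargs": {
  "rows": [
    [1,0.0022,-0.0011,0.015,0,0,0],
    [1,0,0,0.02,0,0,0],
    [1,0,0,0.02,0,0,0],
    [1,0,0,0.02,0,0,0],
    [1,0,0,0.018,0,0,0],
    [1,0,0,0.012,0,0,0],
    [1,0,0,0.008,0,0,0],
    [1,0,0,0.004,0,0,0],
    [1,0,0,0.002,0,0,0],
    [1,0,0,0,0,0,0],
    [1,0,0,0,0,0,0]
  ]
}}

```text
time_s: 20.0
tool_pos: [0.5112, -0.1773, 0.2218]
tool_rot: [-179.9, -0.0, -93.0]
force: [-0.4, -0.6, -7.8]
grip_width: 0.0589
```

Call:
{"fn": "jog_arm", "kwargs": {
  "rows": [
    [1,0,0,0.002,0,0,0],
    [1,0,0,0.002,0,0,0],
    [1,0,0,0.001,0,0,0],
    [1,0,0,0.001,0,0,0],
    [1,0,0,0,0,0,0]
  ]
}}

```text
time_s: 20.42
tool_pos: [0.5106, -0.177, 0.2148]
tool_rot: [180.0, 0.0, -93.0]
force: [-1.3, -0.5, -7.1]
grip_width: 0.0591
```

```bash
python3 -c "
from h import *
to(.511,-.1755,.21)"
```

```text
t 20.42 pos [ 0.5106 -0.177   0.2148] rot [ 1.7998e+02  1.0000e-02 -9.2970e+01] F [-1.32 -0.54 -7.13] M [-0.022  0.22  -0.018] grip 0.0591 j7 -59.9
tool shift [-0.0015 -0.0003  0.0048]
```

Call:
{"fn": "jog_arm", "kwargs": {
  "rows": [
    [1,0,0,0.001,0,0,0],
    [1,0,0,0.001,0,0,0],
    [1,0,0,0.001,0,0,0],
    [1,0,0,0,0,0,0]
  ]
}}

```text
time_s: 20.75
tool_pos: [0.5106, -0.177, 0.2117]
tool_rot: [180.0, 0.0, -93.0]
force: [-0.5, 1.0, -7.7]
grip_width: 0.0593
```

Call:
{"fn": "jog_arm", "kwargs": {
  "rows": [
    [1,0,0,0.001,0,0,0],
    [1,0,0,0,0,0,0]
  ]
}}

```text
time_s: 20.92
tool_pos: [0.5107, -0.177, 0.2108]
tool_rot: [180.0, 0.0, -93.0]
force: [-0.2, 0.2, -7.7]
grip_width: 0.0593
```

Call:
{"fn": "jog_arm", "kwargs": {
  "rows": [
    [1,0,0,0.0008,0,0,0],
    [1,0,0,0,0,0,0]
  ]
}}

```text
time_s: 21.08
tool_pos: [0.5107, -0.177, 0.21]
tool_rot: [180.0, 0.0, -93.0]
force: [-0.4, -0.8, -6.6]
grip_width: 0.059
```

Call:
{"fn": "jog_arm", "kwargs": {
  "rows": [
    [1,0,0,0.0008,0,0,0],
    [1,0,0,0,0,0,0]
  ]
}}

```text
time_s: 21.25
tool_pos: [0.5108, -0.1772, 0.2099]
tool_rot: [180.0, 0.0, -93.0]
force: [-2.1, 1.2, -0.9]
grip_width: 0.059
```

Call:
{"fn": "jog_arm", "kwargs": {
  "rows": [
    [1,0,0,0.0008,0,0,0],
    [1,0,0,0,0,0,0]
  ]
}}

```text
time_s: 21.42
tool_pos: [0.5108, -0.1773, 0.2098]
tool_rot: [180.0, 0.1, -93.0]
force: [-5.5, 2.7, 7.6]
grip_width: 0.059
```

Call:
{"fn": "jog_arm", "kwargs": {
  "rows": [
    [1,0,0,-0.0012,0,0,0],
    [0,0,0,0,0,0,0],
    [0,0,0,0,0,0,0],
    [0,0,0,0,0,0,0],
    [0,0,0,-0.004,0,0,0],
    [0,0,0,-0.02,0,0,0],
    [0,0,0,-0.03,0,0,0],
    [0,0,0,-0.04,0,0,0],
    [0,0,0,-0.04,0,0,0],
    [0,0,0,-0.04,0,0,0],
    [0,0,0,-0.04,0,0,0],
    [0,0,0,-0.03,0,0,0]
  ]
}}

```text
time_s: 22.42
tool_pos: [0.5106, -0.178, 0.4578]
tool_rot: [-179.7, 0.0, -93.0]
force: [0.3, 0.1, 0.8]
grip_width: 0.0869
```

```bash
python3 -c "
from h import *
to(.71,-.185,.45)
for n in ['top','scene']:
  im,d=cams.read_camera(n); P=cloud(n,d)
  m=(np.hypot(P[...,0]-.511,P[...,1]+.1765)<.06)&(P[...,2]>.01)&(P[...,2]<.065); q=P[m]; print(n,len(q),'z med',np.percentile(q[:,2],[50,90,99]) if len(q) else 0)
cv2.imwrite('pics/s4.png',cv2.resize(im[120:300,180:400,::-1],None,fx=3,fy=3,interpolation=3))"
```

```text
t 22.42 pos [ 0.5106 -0.178   0.4578] rot [-1.7973e+02  3.0000e-02 -9.3020e+01] F [0.33 0.09 0.81] M [-0.041  0.117 -0.031] grip 0.0869 j7 -72.7
tool shift [-0.0036 -0.1994  0.0088]
top 315 z med [0.0163636  0.03825241 0.04760205]
scene 242 z med [0.02664278 0.04028899 0.05315706]
```

View pics/s4.png

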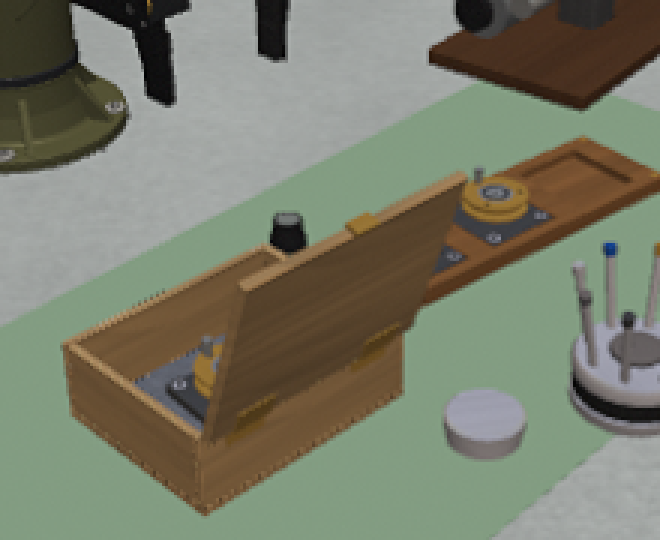

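Call:
{"fn": "jog_arm", "kwargs": {
  "rows": [
    [1,0.004,-0.03,0,0,0,0],
    [1,0.004,-0.04,0,0,0,0],
    [1,0.004,-0.04,0,0,0,0],
    [1,0.004,-0.04,0,0,0,0],
    [1,0.004,-0.04,0,0,0,0],
    [1,0,-0.015,0,0,0,0],
    [1,0,0,0,0,0,0],
    [1,0,0,0,0,0,0],
    [1,0,0,0.03,0,0,0],
    [1,0,0,0.03,0,0,0],
    [1,0,0,0.02,0,0,0],
    [1,0,0,0,0,0,0]
  ],
  "grip_force": 20
}}

```text
time_s: 23.52
tool_pos: [0.7122, -0.2069, 0.3693]
tool_rot: [179.6, 0.2, -93.0]
force: [-1.1, 0.2, -0.2]
grip_width: 0.0147
```

```bash
python3 -c "
from h import *
to(.67,-.205,.372)"
```

```text
t 23.52 pos [ 0.7122 -0.2069  0.3693] rot [179.59   0.18 -93.04] F [-1.08  0.2  -0.18] M [ 0.008  0.234 -0.004] grip 0.0147 j7 -61.5
tool shift [ 0.0004  0.0423 -0.0024]
```

Call:
{"fn": "jog_arm", "kwargs": {
  "rows": [
    [1,0,0.0125,-0.0013,0,0,0],
    [1,0,0.0125,-0.0013,0,0,0],
    [1,0,0.0125,-0.0013,0,0,0],
    [1,0,0.0125,-0.0013,0,0,0],
    [1,0,0.0125,-0.0013,0,0,0],
    [1,0,0.0125,-0.0013,0,0,0],
    [1,0,0.0125,-0.0013,0,0,0],
    [1,0,0.0125,-0.0013,0,0,0]
  ]
}}

```text
time_s: 24.18
tool_pos: [0.6136, -0.203, 0.387]
tool_rot: [-179.7, 0.0, -93.0]
force: [1.5, 0.1, 1.4]
grip_width: 0.0006
```

```bash
python3 -c "
from h import *
to(.61,-.205,.382)
im,d=cams.read_camera('scene'); cv2.imwrite('pics/s5.png',cv2.resize(im[60:280,180:400,::-1],None,fx=2.7,fy=2.7,interpolation=3))"
```

```text
t 24.18 pos [ 0.6136 -0.203   0.387 ] rot [-1.7972e+02  5.0000e-02 -9.2990e+01] F [1.51 0.06 1.35] M [-0.    -0.165  0.026] grip 0.0006 j7 -60.8
tool shift [0.0022 0.0035 0.005 ]
```

View pics/s5.png

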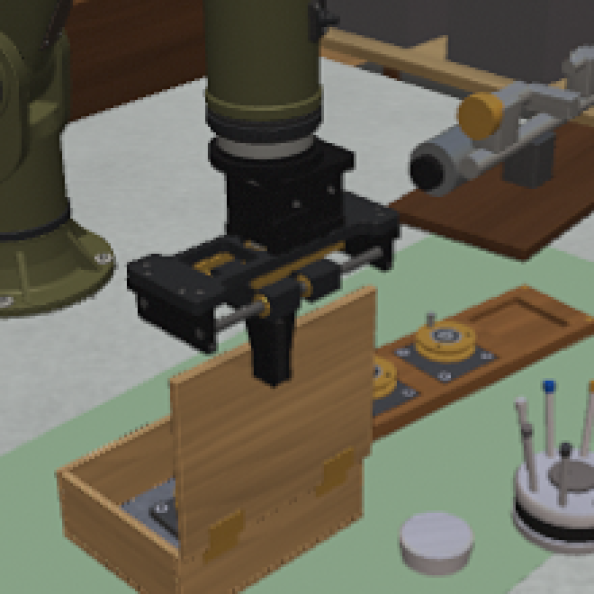

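Finger is behind the lid, which stands about upright; force 1.5 N. Continue the arc.

Call:
{"fn": "jog_arm", "kwargs": {
  "rows": [
    [1,0,0.0112,0.002,0,0,0],
    [1,0,0.0112,0.002,0,0,0],
    [1,0,0.0112,0.002,0,0,0],
    [1,0,0.0112,0.002,0,0,0],
    [1,0,0.0102,0.0049,0,0,0],
    [1,0,0.0102,0.0049,0,0,0],
    [1,0,0.0102,0.0049,0,0,0],
    [1,0,0.0102,0.0049,0,0,0],
    [1,0,0.0079,0.0082,0,0,0],
    [1,0,0.0079,0.0082,0,0,0],
    [1,0,0.0079,0.0082,0,0,0],
    [1,0,0.0079,0.0082,0,0,0]
  ]
}}

```text
time_s: 25.23
tool_pos: [0.4972, -0.197, 0.3249]
tool_rot: [-179.8, 0.1, -93.0]
force: [0.8, 0.6, 0.3]
grip_width: 0.0004
```

```bash
python3 -c "
from h import *
to(.4715,-.205,.261)"
```

```text
t 25.23 pos [ 0.4972 -0.197   0.3249] rot [-1.798e+02  8.000e-02 -9.302e+01] F [0.75 0.61 0.29] M [-0.063 -0.082  0.002] grip 0.0004 j7 -63.6
tool shift [0.0094 0.0254 0.0638]
```

Call:
{"fn": "jog_arm", "kwargs": {
  "rows": [
    [1,0,0.0055,0.0103,0,0,0],
    [1,0,0.0055,0.0103,0,0,0],
    [1,0,0.0045,0.0103,0,0,0],
    [1,0,0.0045,0.0103,0,0,0],
    [1,0,0.001,0.005,0,0,0],
    [1,0,0.001,0.005,0,0,0],
    [1,0,0.001,0.004,0,0,0],
    [1,0,0,0.003,0,0,0],
    [1,0,0,0.002,0,0,0],
    [1,0,0,0,0,0,0]
  ]
}}

```text
time_s: 26.07
tool_pos: [0.4746, -0.1952, 0.2632]
tool_rot: [180.0, -0.0, -93.0]
force: [0.1, -0.0, -0.5]
grip_width: 0.0007
```

```bash
python3 -c "
from h import *
to(.4715,-.205,.261)"
```

```text
t 26.07 pos [ 0.4746 -0.1952  0.2632] rot [ 1.7998e+02 -3.0000e-02 -9.2970e+01] F [ 0.1  -0.01 -0.53] M [-0.042  0.137 -0.05 ] grip 0.0007 j7 -60.9
tool shift [0.0099 0.0026 0.0022]
```

Call:
{"fn": "jog_arm", "kwargs": {
  "rows": [
    [1,0,0,0.001,0,0,0],
    [1,0,0,0.001,0,0,0],
    [1,0,0,0,0,0,0]
  ]
}}

```text
time_s: 26.32
tool_pos: [0.4748, -0.1954, 0.2621]
tool_rot: [-180.0, 0.0, -93.0]
force: [-1.6, 0.0, 3.5]
grip_width: 0.0004
```

Call:
{"fn": "jog_arm", "kwargs": {
  "rows": [
    [1,0,0,0.001,0,0,0],
    [1,0,0,0,0,0,0]
  ]
}}

```text
time_s: 26.48
tool_pos: [0.4749, -0.1956, 0.262]
tool_rot: [-180.0, 0.1, -93.0]
force: [-4.1, 2.0, 12.9]
grip_width: 0.0006
```

Call:
{"fn": "jog_arm", "kwargs": {
  "rows": [
    [1,0,0,0.001,0,0,0],
    [1,0,0,0,0,0,0]
  ]
}}

```text
time_s: 26.65
tool_pos: [0.475, -0.1958, 0.2619]
tool_rot: [180.0, 0.1, -93.0]
force: [-8.1, 3.9, 20.9]
grip_width: 0.0005
```

Call:
{"fn": "jog_arm", "kwargs": {
  "rows": [
    [1,0,0,-0.004,0,0,0],
    [1,0,0,-0.02,0,0,0],
    [1,0,0,-0.04,0,0,0],
    [1,0,0,-0.04,0,0,0],
    [1,0,0,-0.04,0,0,0],
    [1,0,0,-0.03,0,0,0],
    [1,0,0,0,0,0,0],
    [1,0,0,0,0,0,0],
    [1,0,0,0,0,0,0]
  ]
}}

```text
time_s: 27.4
tool_pos: [0.4743, -0.195, 0.4329]
tool_rot: [180.0, 0.0, -93.0]
force: [-0.1, -0.0, -0.2]
grip_width: 0.0002
```

```bash
python3 -c "
from h import *
to(.47,-.2,.4)
im,d=cams.read_camera('scene'); P=cloud('scene',d)
yaw=np.radians(-3.25); w=(P[...,:2]-[.5115,-.1755])@np.array([[np.cos(yaw),-np.sin(yaw)],[np.sin(yaw),np.cos(yaw)]])
for lo,hi in [(-.075,-.04),(-.04,0),(0,.04),(.04,.075)]:
  m=(w[...,0]>lo)&(w[...,0]<hi)&(abs(w[...,1])<.09)&(P[...,2]>.04)&(P[...,2]<.2); print(lo,m.sum(),np.median(P[m][:,2]).round(4))
cv2.imwrite('pics/s6.png',im[100:330,150:480,::-1])
im,d=cams.read_camera('top');P=cloud('top',d)
for n,c in dict(tin=(.679,-.076),loupe=(.376,.018),stand=(.733,.034)).items():
  for k in ['now','0']:
    Q=P if k=='now' else cloud('top',np.load('top0.npz')['d'])
    m=(np.hypot(Q[...,0]-c[0],Q[...,1]-c[1])<.06)&(Q[...,2]>.015)&(Q[...,1]<.1)&((Q[...,2]<.06)|(n=='stand')); q=Q[m]; print(n,k,m.sum(),q.mean(0).round(4))"
```

```text
t 27.4 pos [ 0.4743 -0.195   0.4329] rot [ 1.7998e+02  4.0000e-02 -9.2960e+01] F [-0.11 -0.03 -0.17] M [ 0.005  0.174 -0.015] grip 0.0002 j7 -73.8
tool shift [0.0052 0.0041 0.0329]
-0.075 672 0.0787
-0.04 786 0.0788
0 858 0.0789
0.04 785 0.0791
tin now 662 [ 0.675  -0.0778  0.0208]
tin 0 572 [ 0.6756 -0.074   0.0207]
loupe now 251 [0.3965 0.0157 0.0227]
loupe 0 253 [0.3965 0.0155 0.0226]
stand now 2060 [0.7318 0.0362 0.0542]
stand 0 2049 [0.7321 0.0362 0.0542]
```

View pics/s6.png

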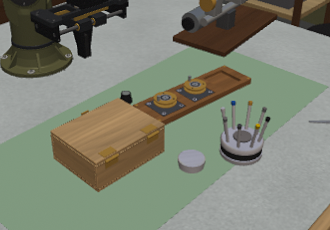

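```bash
python3 -c "
from cell import env
print(env.sign_off())"
```

```text
the job is handed in; nothing more can be done
None
```

The sound pulley was the one in pocket 3. It now stands on its foot near the middle of the case with the lid shut. I handed the job in at 27.4 s; the hand-in reports no verdict.

- **Finding it:** I gripped each pulley by the rim and turned it where it stood.

| Pocket | Turned by (from pin positions) | Bearing |
|---|---|---|
| 1 | about 101° | drags, about 0.1 N m |
| 2 | about 160° | drags, about 0.08 N m |
| 3 | about 108°, then about 63° more on the second grip | within 0.01 N m of an unloaded turn |

- **How sure:** The wrist torque was too noisy to tell from single readings, and pulley 3's first readings were unclear. The last joint's effort was clean, so I compared it with an unloaded turn and gripped pulley 3 again to confirm before lifting it.
- **Placing:** I lowered it until the floor took its weight. It pressed with about 8 N for a moment before I let go. It then stood upright, 1 to 2 mm from the case's middle by the arm's position.
- **Lid:** I pressed it down with about 20 N. Its top measures level at 78.7 to 79.1 mm across its width, against 79 mm expected when shut.
- **Bench:** Pulleys 1 and 2 are still in their pockets. The loupe and screwdriver stand did not move. The tin reads up to 4 mm different from the start. I put that down to the open lid partly hiding it in the first picture, but I did not check it separately.

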